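# Set a notebook in the stamping press

### The job

Get the leather-bound notebook lying on the drawn-out bed of the stamping press ready for stamping: push it along the bed until it sits square in the corner, flush against both the back stop and the side stop, and only then push the bed fully home under the head. Just slide the notebook with the fingers, without squeezing or lifting it; do not touch the press head, and leave the other things on the bench where they stand.

Things in the scene. Friction and masses are not known exactly. Their poses are not given: they have to be found in the camera images.
- press: Bench stamping press, fixed: cream base 340 x 240 x 32 mm, column and overhanging arm (250 to 320 mm high, to x -60) at its rear. Origin: centre of the base's underside. x points from the operator's end to the rear column (the way the bed goes in), y left, z up. The base spans x -170 to 170. A lever with a ball leans back at y -54, up to 425 mm high.
- press_head: The press's stamping head (finned aluminium block 70 x 85 mm with a brass die below, on a round ram), fixed under the arm. Same frame as the press: it spans x -67 to 7, y -44 to 44, from 106 to 255 mm above the table. Not to be touched.
- bed (a joint): How far the sliding bed is drawn out to the operator, in m: 0 = fully home on its stop, 0.165 = fully out. Runs along the press's x; takes about 6 N to push and stays where it is left; no catch or spring. Aluminium plate 225 mm deep, 240 wide, 12 thick, top 48 mm above the table; home, it spans x -170 to 55 of the press.
- bed_corner (a point): Inner corner of the bed's two stops, on the bed's top face; moves with the bed; axes as the press. Back stop: face at x = 0, bar along y from -60 to 160 mm. Side stop: face at y = 0, bar along x from -145 to 0, on the -y side. Bars dark steel, 13 mm thick, 12 high, with brass thumb screws to 20 mm above the bed. Bed front at x -218, left edge y 170, right edge y -70.
- bed_front (a point): Middle of the bed's flat steel front face (240 mm wide, from 22 to 48 mm above the table), 35 mm above the table; the face looks to the press's -x and can be pushed anywhere. Axes as the press. A stem with a black ball knob 24 mm across stands out 38 mm from this point towards the operator.
- book_center (a point): Centre (half-way up) of the notebook on the bed: stiff brown leather covers with cream pages, 130 mm along its x, 90 mm along its y, 18 mm thick, about 0.2 kg, lying flat. Its x points roughly along the press's x, and its 130 mm sides belong along the side stop. Seated in the corner, its centre is at x -65, y 45, z 9 mm in the frame of bed_corner.
- book_stack: Bystander: stack of two larger finished notebooks, 210 x 148 x 40 mm. Origin under its centre.
- foil_roll: Bystander: standing roll of brass-coloured foil, 52 mm across, 65 mm high. Origin under its centre.
- edge_paint: Bystander: white bottle with a black cap, 42 mm across, 95 mm high. Origin under its centre.
- maul: Bystander: leather-worker's round maul standing on its white head (62 mm across, 70 mm high), wooden handle up to 180 mm. Origin under its centre.
- wrench: Bystander: steel wrench lying flat, 130 mm long. Origin under its middle.
- type_tray: Bystander: small wooden tray of brass type, 130 x 100 x 22 mm. Origin under its centre.
- tool_pot: Bystander: white pot of awls, 72 mm across, 190 mm high with the tools. Origin under its centre.
- book: The same notebook as book_center, with its origin under its centre (9 mm lower).
There are look-alikes about, which are no part of the job. Leave any pink look-alike of the book alone.

How it is judged:
By the outcome, as a careful person would: the job done as asked, in the order asked, and still so for the second after the job is handed in, with the robot touching nothing.
It also fails if it takes over 64 s, if anything falls off the work surface, if the arm or the gripper's body presses on something with over 40 N, if the wrist force passes 120 N, or if a joint passes its speed limit or range.

### The arm

A 7-joint arm with a two-finger parallel gripper is mounted at the origin on the work surface. World frame = base frame: x ahead of the robot, y to its left, z up, the work surface at z = 0. Lengths are in m, angles in rad, forces in N, time in s.
With the tool pointing down it reaches from about 0.4 to 0.875 m from the base axis. Payload 19.3 kg.
Tool frame: the origin (TCP) lies at the very end of the fingers, on their centre line; the grasp point (between the pads) lies 19 mm behind it (bot.grasp_offset is the distance from the TCP to the grasp point, in m); z points along the fingers, x is the direction in which the jaws open and shut, and the axes are right-handed (so a half turn about z gives the same grasp; the last joint's range is limited). The gripper opens to 85 mm and grips with 20 to 120 N. Pads are 22 mm wide; open, the fingers measure 114 mm over their backs; the gripper's body (76 mm by 85 mm) begins 54 mm behind the grasp point. The pads swing forward as they close: fully open they stand 13 mm farther back than shut.
Start: joints at [-1.187, 0.521, -0.036, 1.599, 0.021, 1.021, -0.113], TCP at [0.274, 0.562, 0.231] pointing down, gripper open.
Joint ranges: [-2.91, 2.91], [-0.3, 2.13], [-1.5, 1.42], [0.17, 2.43], [-1.26, 4.41], [0.16, 1.93], [-2.52, 2.52]. Speed limits (rad/s): [1.89, 1.89, 2.39, 2.39, 3.01, 3.01, 3.01].

### API

Orientations are given as [roll, pitch, yaw] about the fixed x, y, z axes, in that order (R = Rz(yaw) Ry(pitch) Rx(roll)).
In Python, from workcell import status, grab_frame, calibration, job, regions_of, mark_of, bot gives the robot as it stands.
- The arm moves only by the tool carry_out, never from a script. Its argument "deltas" is one flat list of numbers, 5 for each row, row after row: the opening, from -1 (shut) to 1 (fully open), then the shift along the tool's x, y, z in cm, then the turn about the tool's z in degrees. A call has 1 to 20 rows; each row shifts and turns the commanded pose from where the row before left it, along the tool's axes as they then stand; what a row does not reach is not made up. A row lasts 1/12 s, in which the tool goes at most 41.7 mm and 7.16 degrees, less where a joint would pass 70% of its speed; a pose out of reach is approached as far as the arm can. A call with a gripper value outside its range is refused whole. The fingers move at their own pace and stop on an object; "newtons" is the grip in N (left out, the last holds). Time passes only in rows, so rows that do not move let the fingers close. It gives the time, the measured TCP pose, the force and the opening at its end, in the units of the state.
- status.observe(): the state, without advancing time (a new reading comes with each control period).
- grab_frame(name): name is "scene" or "top" or "wrist"; returns the picture (384x512x3 uint8, red, green, blue); there is no depth.
- calibration(name): a dict with "fov_y" (degrees; the focal length in pixels is half the picture's height over the tangent of half this angle, whatever the lens; pixels are square), "cx", "cy" (the principal point, pixels), "D" ([k1, k2, p1, p2, k3] as OpenCV has them; the pictures are not rectified), "R" (3x3) and "t" (3): a world point X has camera coordinates R X + t. Camera axes: x right, y down, z forward; pixel columns grow to the right and rows downward; lengths in m; the calibration is good to about 2 mm. A picture is of the moment at which its call begins: read the wrist's pose just before it. calibration takes no time and is no camera call; for the wrist camera it gives the pose at the moment of the call.
- job.job_done(): hands the job in, once; it reports no verdict.
Trained networks look in the newest picture that a camera, given by its name, has taken for a name from the list of things; names that differ only in an ending like _2 or _b are one class to them, and where a whole thing is asked for, a point or a joint stands for the part that bears it (a point fixed in the world has none). Each returns a list of dicts, best first, with "p" (0 to 1); they miss things now and then, are a little off and sometimes report something else, mostly with a low value. They report only what shows in the picture. A call takes as long as a camera call. They do not tell look-alikes from the thing itself.
- regions_of(camera, target): "region" (384x512 bool, what is visible of it) and "xy" ([column, row] in pixels, amid what is visible of it).
- mark_of(camera, target): "xy" ([column, row] in pixels: a listed point, or the origin of a listed thing).
The state is a dict: "clock": time; "qpos": joint angles; "qd": joint speeds; "joint_efforts": joint torques, N m; "position": TCP position; "tool_rot": TCP orientation; "force": force on the tool from outside, world axes, zero at the start; "moment": the same for the moment, N m; "grip_width": finger opening in m.
Only numpy, scipy, OpenCV 4.12 (cv2) and the standard library are available. Lean on these libraries where they do the work, as an engineer would, in place of code of your own. Each camera call takes 0.05 s, during which the arm holds its last target.

## Working session

There is one attempt and no reset: what is moved stays moved. The work goes in short steps, Python scripts to look and compute and a tool call to move; the robot and the scene stay as the last step left them, time stands still between calls to the robot, and variables do not carry over. Pictures are saved under pics/ and viewed, and the job is handed in when it is done.

Besides the shell and the picture viewer there is one more tool, called after "Request:" as name(argument=value, ...), one argument or row to a line, values as JSON. carry_out: Moves the arm, as the interface text tells. Its arguments: {"type":"object","properties":{"deltas":{"type":"array","items":{"type":"number"}},"newtons":{"type":"number"}},"required":["deltas"]}

```bash
mkdir -p pics; python3 - <<'E'
from workcell import status, grab_frame, calibration
import cv2
s=status.observe(); print(s)
for n in ("scene","top","wrist"):
    im=grab_frame(n); cv2.imwrite(f"pics/{n}0.png",cv2.resize(im[:,:,::-1],(800,600),interpolation=cv2.INTER_CUBIC))
    c=calibration(n); print(n,c)
E
```

```text
{'clock': 0.0, 'qpos': array([-1.18719024,  0.52202712, -0.03632697,  1.5999863 ,  0.02120033,
        1.02110884, -0.11280417]), 'qd': array([ 0.00020089, -0.00089791,  0.00013079, -0.00084472, -0.00072801,
        0.00098266,  0.00077765]), 'joint_efforts': array([-1.07701868e-03, -9.27098393e+01,  1.97959319e+00, -3.69925296e+01,
        1.77189731e-02,  8.29733850e-03, -3.53883433e-05]), 'position': array([0.27388081, 0.56142516, 0.23072535]), 'tool_rot': array([3.14151043e+00, 1.14163814e-03, 1.11697546e+00]), 'force': array([ 0.12111196, -0.43724409, -0.32527202]), 'moment': array([-0.01648934,  0.020112  , -0.00896397]), 'grip_width': 0.08501921517612779}
scene {'fov_y': 47.838540437656405, 'cx': 257.94348952240586, 'cy': 189.80106248617844, 'D': array([-0.10364195,  0.        ,  0.        ,  0.        ,  0.        ]), 'R': array([[ 0.60841034,  0.79356576, -0.00949995],
       [ 0.59663815, -0.46525777, -0.65387929],
       [-0.52331614,  0.39215889, -0.75653925]]), 't': array([-0.26294703, -0.33109318,  1.74365261])}
top {'fov_y': 53.58551611296798, 'cx': 254.87309148124132, 'cy': 189.76402890625394, 'D': array([-0.07007304,  0.        ,  0.        ,  0.        ,  0.        ]), 'R': array([[-0.02091735, -0.99953827, -0.02203874],
       [-0.99328743,  0.02328478, -0.11330443],
       [ 0.11376528,  0.01952077, -0.99331586]]), 't': array([-0.07767001,  0.5210614 ,  1.1638916 ])}
wrist {'fov_y': 63.118055655589934, 'cx': 258.7953591491892, 'cy': 185.1515551714387, 'D': array([-0.02342447,  0.        ,  0.        ,  0.        ,  0.        ]), 'R': array([[ 4.37876422e-01,  8.99034836e-01, -7.76490158e-04],
       [ 8.57778676e-01, -4.17523590e-01,  2.99816269e-01],
       [ 2.69221067e-01, -1.31948532e-01, -9.53996647e-01]]), 't': array([-0.62554503, -0.03970194,  0.38122981])}
```

View pics/scene0.png

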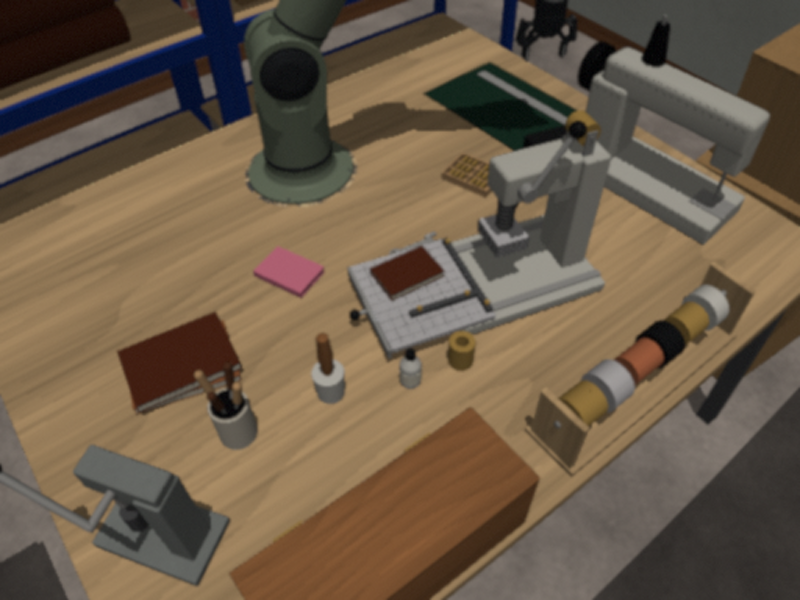

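View pics/top0.png

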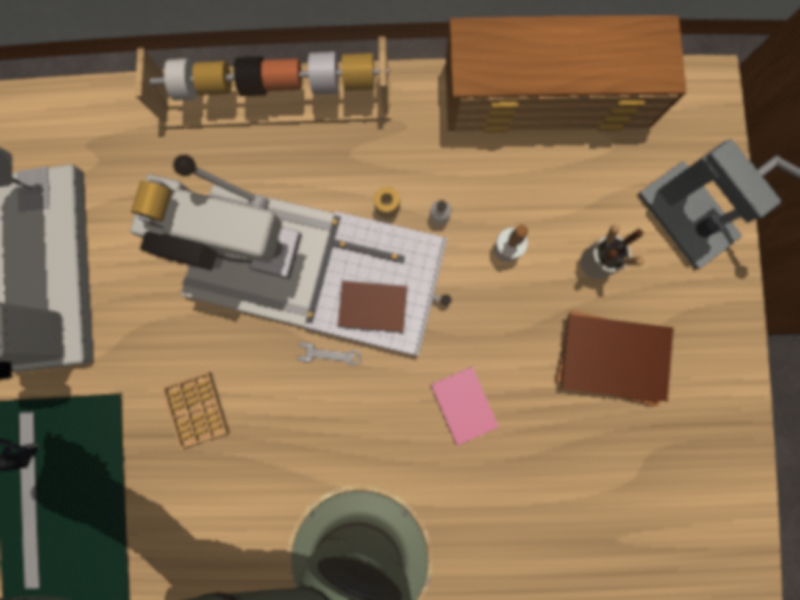

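View pics/wrist0.png

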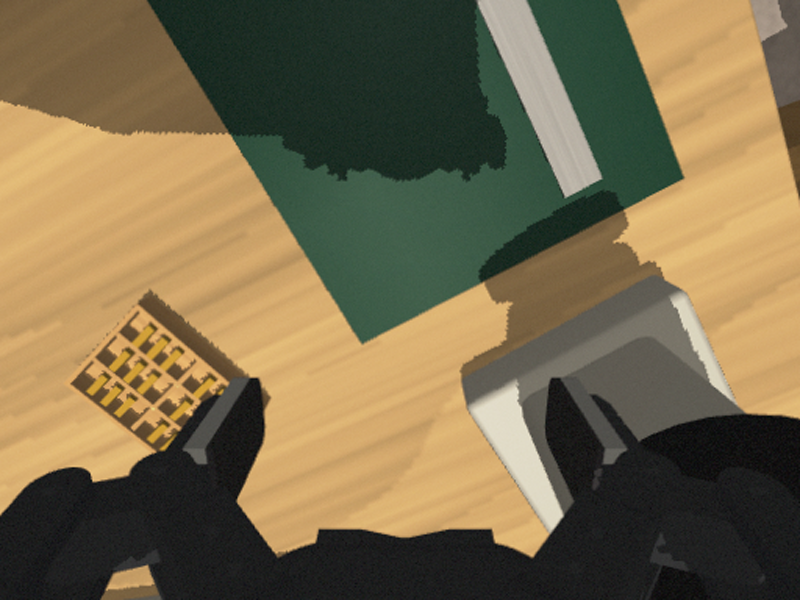

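```bash
cat > h.py <<'E'
from workcell import status, grab_frame, calibration, job, regions_of, mark_of, bot
import numpy as np, cv2
def K(c):
    f=192/np.tan(np.radians(c['fov_y'])/2); return np.array([[f,0,c['cx']],[0,f,c['cy']],[0,0,1.]])
def ray(c,px):
    p=cv2.undistortPoints(np.array(px,float).reshape(-1,1,2),K(c),c['D'])[:,0]
    d=np.c_[p,np.ones(len(p))]@c['R']; return -c['R'].T@c['t'], d
def onz(c,px,z):
    o,d=ray(c,px); return o+d*((z-o[2])/d[:,2])[:,None]
def tri(cs,pxs):
    A=np.zeros((3,3));b=np.zeros(3);
    for c,p in zip(cs,pxs):
        o,d=ray(c,p);d=d[0]/np.linalg.norm(d);M=np.eye(3)-np.outer(d,d);A+=M;b+=M@o
    return np.linalg.solve(A,b)
def proj(c,X):
    return cv2.projectPoints(np.array(X,float).reshape(-1,1,3),cv2.Rodrigues(c['R'])[0],c['t'],K(c),c['D'])[0][:,0]
E
python3 - <<'E'
from h import *
cs={}
im={}
for n in("scene","top"):
    cs[n]=calibration(n); im[n]=grab_frame(n)
Z={'book_center':.057,'bed_corner':.048,'bed_front':.035,'press':0}
for t in Z:
    ps=[]
    for n in("scene","top"):
        m=mark_of(n,t); print(t,n,[(np.round(k['xy'],1),round(k['p'],2)) for k in m[:3]])
        if m: ps.append(m[0]['xy']); print('   ',onz(cs[n],m[0]['xy'],Z[t])[0].round(4))
    if len(ps)==2: print('  tri',tri([cs['scene'],cs['top']],ps).round(4))
r=regions_of("top","book_center")
for k in r[:3]:
    cn=max(cv2.findContours(k['region'].astype('uint8'),0,2)[0],key=cv2.contourArea)
    rr=cv2.minAreaRect(cn); print(k['p'],rr); bx=cv2.boxPoints(rr); print(onz(cs['top'],bx,.066).round(4))
c=im['top'][125:235,180:300]
cv2.imwrite('pics/topz.png',cv2.resize(c[:,:,::-1],None,fx=6,fy=5.4545*1,interpolation=cv2.INTER_CUBIC))
print(status.observe()['clock'])
E
```

```text
book_center scene [(array([185.4, 172.7]), 0.9), (array([259.3, 175.2]), 0.85)]
    [ 0.341  -0.2325  0.057 ]
book_center top [(array([236.8, 195.8]), 0.65), (array([300.1, 257.7]), 0.6)]
    [ 0.4987 -0.0341  0.057 ]
  tri [ 0.4526 -0.1533  0.1538]
bed_corner scene [(array([301.8, 184. ]), 0.73)]
    [0.6101 0.0438 0.048 ]
bed_corner top [(array([214.5, 156.3]), 0.87), (array([325.1, 162.3]), 0.57)]
    [0.6253 0.0345 0.048 ]
  tri [0.6215 0.0322 0.0662]
bed_front scene [(array([238.6, 201.2]), 0.74)]
    [ 0.5334 -0.1548  0.035 ]
bed_front top [(array([277.5, 186.6]), 0.73)]
    [ 0.5268 -0.1601  0.035 ]
  tri [ 0.5292 -0.1568  0.0318]
press scene [(array([324.5, 178. ]), 0.69), (array([301.1, 188.7]), 0.67)]
    [0.6073 0.1545 0.    ]
press top [(array([177.7, 165.5]), 0.6)]
    [0.608  0.1614 0.    ]
  tri [ 0.6068  0.1593 -0.0025]
0.85 ((237.6951446533203, 195.756103515625), (43.7912712097168, 32.65936279296875), 4.969740867614746)
[[ 0.4557  0.0338  0.066 ]
 [ 0.5551  0.0242  0.066 ]
 [ 0.5402 -0.1089  0.066 ]
 [ 0.4414 -0.0981  0.066 ]]
0.74 ((297.2985534667969, 258.9769287109375), (42.606422424316406, 30.396305084228516), 64.53665161132812)
[[ 0.3436 -0.1448  0.066 ]
 [ 0.3806 -0.228   0.066 ]
 [ 0.2656 -0.2788  0.066 ]
 [ 0.2292 -0.1962  0.066 ]]
0.7
```

View pics/topz.png

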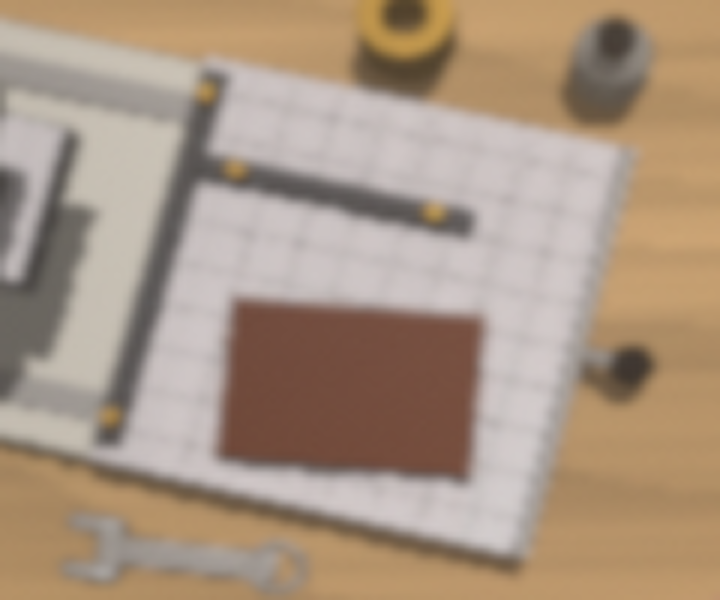

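```bash
python3 - <<'E'
from h import *
c=calibration('top')
g=lambda L:[(180+x/6-.4,125+y/5.4545-.4) for x,y in L]
fr,fl=onz(c,g([(630,146),(518,553)]),.048)
print('front',fr,fl,np.linalg.norm(fr-fl))
b=onz(c,g([(225,75),(120,440)]),.060); print('backstop inner top',b,np.linalg.norm(b[0]-b[1]))
s=onz(c,g([(200,180),(470,234)]),.060); print('side inner top',s)
bk=onz(c,g([(235,298),(484,318),(470,475),(220,458)]),.066); print('book',bk,np.linalg.norm(bk-np.roll(bk,1,0),axis=1))
for d in(fl-fr,b[1]-b[0]): print('yaw(x axis) deg',np.degrees(np.arctan2(d[1],d[0]))-90+180-180)
for d in (s[0]-s[1],bk[0]-bk[1],bk[3]-bk[2]): print(np.degrees(np.arctan2(d[1],d[0])))
print(bk.mean(0))
E
```

```text
front [ 0.63538039 -0.18484985  0.048     ] [ 0.40494954 -0.12101914  0.048     ] 0.2391082081561235
backstop inner top [[0.67955664 0.02447332 0.06      ]
 [0.47193759 0.08001036 0.06      ]] 0.2149186726949763
side inner top [[ 0.61886997  0.03791361  0.06      ]
 [ 0.58429764 -0.10067042  0.06      ]]
book [[ 0.54991855  0.01973635  0.066     ]
 [ 0.53558166 -0.1067927   0.066     ]
 [ 0.44814899 -0.09778116  0.066     ]
 [ 0.46034563  0.02826078  0.066     ]] [0.08997763 0.12733871 0.08789584 0.12663067]
yaw(x axis) deg 74.51695339425439
yaw(x axis) deg 75.02428810215366
75.99242883163153
83.53544095121143
84.47289606785985
[ 0.49849871 -0.03914418  0.066     ]
```

```bash
python3 - <<'E'
from h import *
from scipy.spatial.transform import Rotation as Ro
s=status.observe(); c=calibration('wrist')
T=Ro.from_euler('xyz',s['tool_rot']).as_matrix()
print('cam in tool',T.T@(-c['R'].T@c['t']-s['position']))
for P in([0,0,0],[.0425,0,0],[.0425,0,-.013],[-.0425,0,-.013],[.0425,.011,-.013],[.057,.011,-.013],[.0425,-.011,-.013]):
    print(P,(proj(c,T@np.array(P)+s['position'])[0]*1.5625).round(0))
E
```

```text
cam in tool [ 0.00092443 -0.07679462 -0.1442621 ]
[0, 0, 0] [401. 380.]
[0.0425, 0, 0] [530. 380.]
[0.0425, 0, -0.013] [541. 401.]
[-0.0425, 0, -0.013] [262. 401.]
[0.0425, 0.011, -0.013] [538. 432.]
[0.057, 0.011, -0.013] [584. 432.]
[0.0425, -0.011, -0.013] [544. 368.]
```

Request:
carry_out(
  deltas=[1,-2.29,2.51,0,0,1,-2.29,2.51,0,0,1,-2.29,2.51,0,0,1,-2.29,2.51,0,0,1,-2.29,2.51,0,0,1,-2.29,2.51,0,0,1,-2.29,2.51,0,0,1,-2.29,2.51,0,0,1,-2.29,2.51,0,0,1,-2.29,2.51,0,0,1,-2.29,2.51,0,0,1,-2.29,2.51,0,0,1,-2.29,2.51,0,0,1,-2.29,2.51,0,0,1,-2.74,0.67,0,0,1,-2.74,0.67,0,0,1,-2.74,0.67,0,0,1,-2.74,0.67,0,0,1,-2.74,0.67,0,0,1,0,0,0,-5.5],
)

```text
clock: 2.37
position: [0.4181, -0.0227, 0.2315]
tool_rot: [3.141, 0.001, 1.206]
force: [0.9, 0.5, 0.3]
grip_width: 0.0855
```

Request:
carry_out(
  deltas=[1,0,0,0,-5.5,1,0,0,0,0,1,0,0,0,0],
)

```text
clock: 2.62
position: [0.4194, -0.0183, 0.2314]
tool_rot: [3.141, -0.0, 1.306]
force: [-1.0, -0.4, 0.1]
grip_width: 0.0853
```

```bash
cat > look.py <<'E'
from h import *
import sys
tag=sys.argv[1]; cams=sys.argv[2:]
s=status.observe(); print(s['clock'],s['position'].round(4),np.degrees(s['tool_rot']).round(1),s['force'].round(1),round(s['grip_width'],4))
for n in cams:
    c=calibration(n); np.savez(f'pics/{tag}_{n}.npz',**c)
    im=grab_frame(n); np.save(f'pics/{tag}_{n}.npy',im)
    cv2.imwrite(f'pics/{tag}_{n}.png',cv2.resize(im[:,:,::-1],(800,600),interpolation=cv2.INTER_CUBIC))
E
python3 look.py a wrist top
```

```text
2.6167 [ 0.4194 -0.0183  0.2314] [180.   -0.   74.8] [-1.  -0.4  0.1] 0.0853
```

View pics/a_wrist.png

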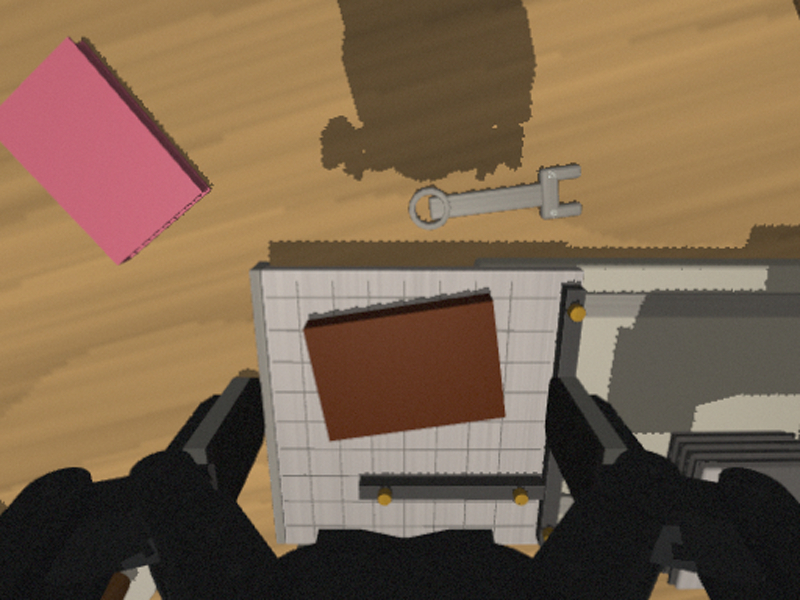

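```bash
python3 - <<'E'
from h import *
c=dict(np.load('pics/a_wrist.npz'))
f=lambda L,z:onz(c,np.array(L)/1.5625,z)
fl=f([(264,268)],.048); fr=f([(286,543)],.048)
ss=f([(360,476),(545,475)],.060); bs=f([(564,285),(549,470)],.060)
bk=f([(305,327),(490,300),(505,416),(331,440)],.066)
an=lambda d:np.degrees(np.arctan2(d[1],d[0]))
print(fl,fr); print('ss',ss,an(ss[1]-ss[0])); print('bs',bs,an(bs[0]-bs[1])-90); print('bed front',an(fl[0]-fr[0])-90)
print('bk',bk,bk.mean(0),an(bk[1]-bk[0]),an(bk[2]-bk[3]),np.linalg.norm(bk-np.roll(bk,1,0),axis=1))
a=np.radians(74.8);ux=np.array([np.cos(a),np.sin(a)]);uy=np.array([-ux[1],ux[0]])
# corner
sy=(ss[:,:2]@uy).mean(); bx=(bs[:,:2]@ux).mean(); co=bx*ux+sy*uy
print('corner',co,'front x',(fl[0,:2]-co)@ux,'y',(fl[0,:2]-co)@uy,'sidestop end',(ss[0,:2]-co)@ux)
print('book in corner',[( ((p[:2]-co)@ux).round(4),((p[:2]-co)@uy).round(4)) for p in [*bk,bk.mean(0)]])
tp=status.observe()['position'][:2]-co; print('tcp',tp@ux,tp@uy)
E
```

```text
[[ 0.40465888 -0.11430064  0.048     ]] [[ 0.63666723 -0.18005082  0.048     ]]
ss [[ 0.57858932 -0.09585161  0.06      ]
 [ 0.61543523  0.04252003  0.06      ]] 75.08914994759313
bs [[0.46679592 0.08195502 0.06      ]
 [0.61168803 0.04630854 0.06      ]] 76.17853342650187
bed front 74.17749517679351
bk [[ 0.44796898 -0.09515609  0.066     ]
 [ 0.46190221  0.03067178  0.066     ]
 [ 0.55178798  0.02259159  0.066     ]
 [ 0.53807917 -0.10546136  0.066     ]] [ 0.49993459 -0.03683852  0.066     ] 83.68123782061495 83.88942814465629 [0.09069755 0.12659696 0.09024822 0.12878467]
corner [0.61601428 0.04327321] front x -0.20747645755521021 y 0.16264728661086528 sidestop end -0.14407016867691413
book in corner [(np.float64(-0.1776), np.float64(0.1259)), (np.float64(-0.0526), np.float64(0.1454)), (np.float64(-0.0368), np.float64(0.0566)), (np.float64(-0.164), np.float64(0.0362)), (np.float64(-0.1077), np.float64(0.091))]
tcp -0.11081529482658982 0.1736599873323975
```

Request:
carry_out(
  deltas=[1,-0.4,0,3,0,1,0,0,3,0,1,0,0,3,0,1,0,0,3,0,1,0,0,3,0,1,0,0,2,0,1,0,0,1,0,1,0,0,0.5,0,1,0,0,0,0],
)

```text
clock: 3.47
position: [0.4179, -0.022, 0.0456]
tool_rot: [-3.14, 0.001, 1.308]
force: [-0.6, -0.1, 0.4]
grip_width: 0.0854
```

```bash
python3 look.py b scene wrist
```

```text
3.4667 [ 0.4179 -0.022   0.0456] [-179.9    0.    74.9] [-0.6 -0.1  0.4] 0.0854
```

View pics/b_scene.png

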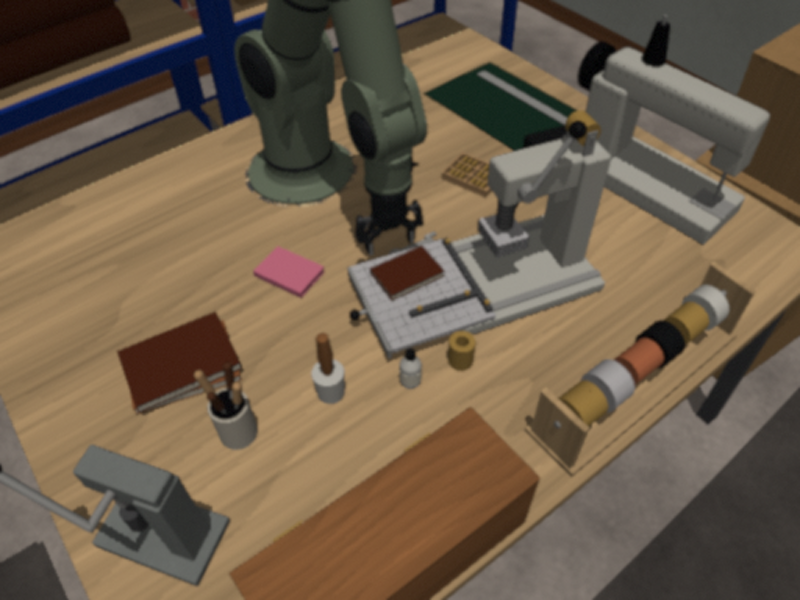

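View pics/b_wrist.png

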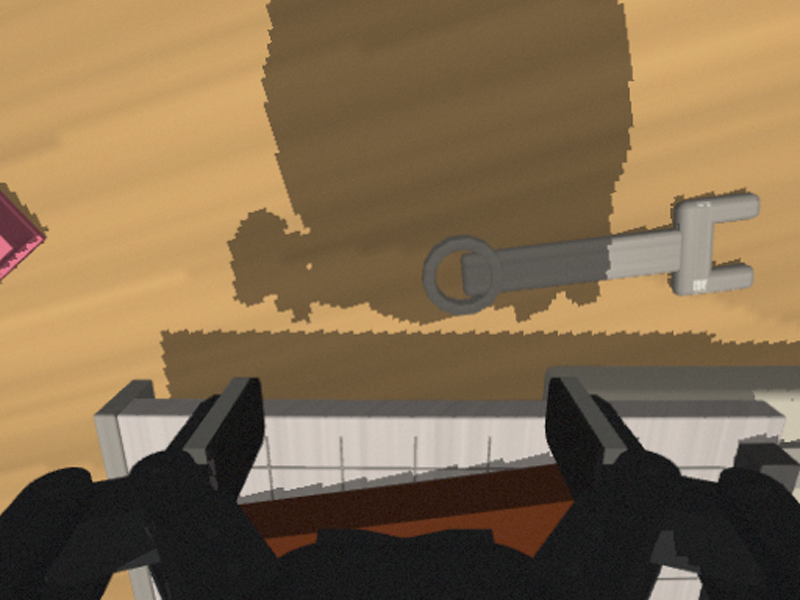

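Request:
carry_out(
  deltas=[1,0,0,0.5,0,1,0,0.6,0,0,1,0,0.6,0,0,1,0,0.6,0,0,1,0,0.6,0,0,1,0,0.6,0,0,1,0,0.6,0,0,1,0,0.6,0,0,1,0,0.6,0,0,1,0,0.6,0,0,1,0,0.6,0,0,1,0,0,0,0],
)

```text
clock: 4.57
position: [0.4776, -0.0381, 0.0413]
tool_rot: [3.14, -0.0, 1.309]
force: [-0.1, -0.3, 0.4]
grip_width: 0.0852
```

```bash
python3 look.py c top wrist; python3 - <<'E'
import cv2,numpy as np
c=np.load('pics/c_top.npy')[125:235,180:300]
cv2.imwrite('pics/c_topz.png',cv2.resize(c[:,:,::-1],(720,600),interpolation=cv2.INTER_CUBIC))
E
```

```text
4.5667 [ 0.4776 -0.0381  0.0413] [179.9  -0.   75. ] [-0.1 -0.3  0.4] 0.0852
```

View pics/c_topz.png

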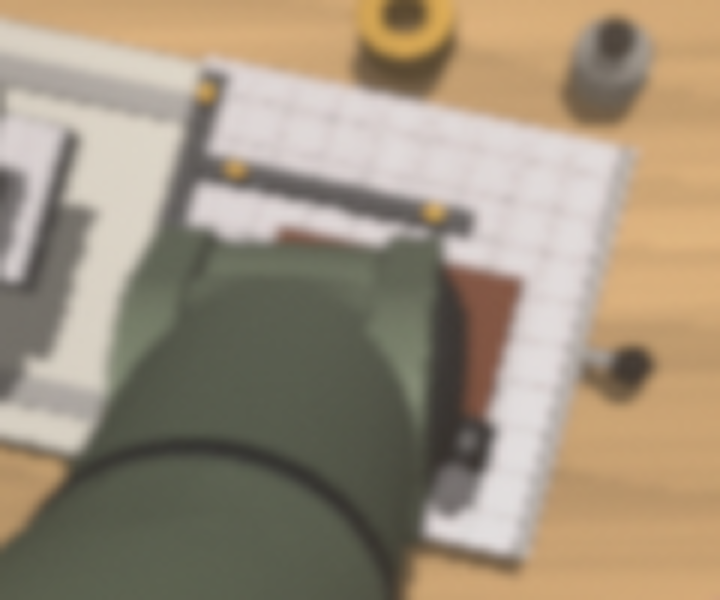

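View pics/c_wrist.png

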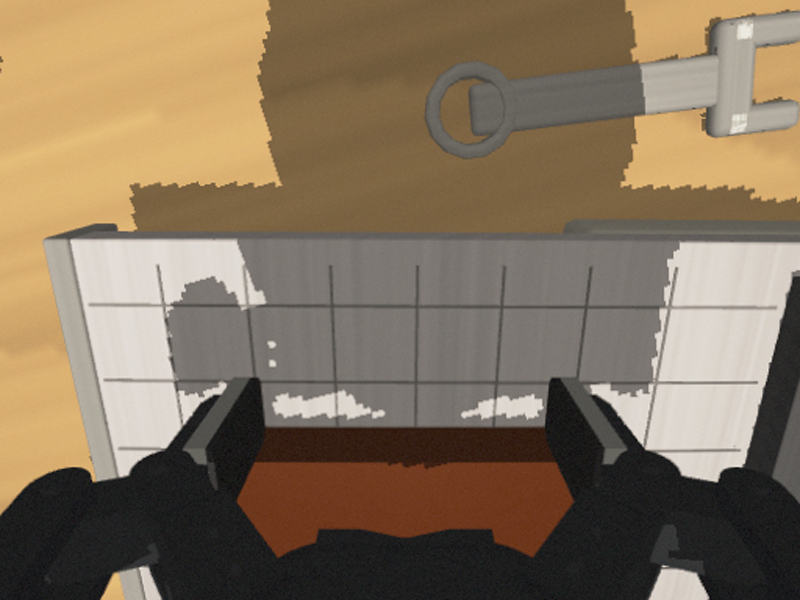

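Request:
carry_out(
  deltas=[1,0,0.5,0,0,1,0,0.5,0,0,1,0,0.3,0,0,1,0,0.2,0,0,1,0,0,0,0],
)

```text
clock: 5.08
position: [0.4912, -0.0417, 0.0413]
tool_rot: [3.141, -0.0, 1.309]
force: [0.0, 0.1, -0.0]
grip_width: 0.0852
```

```bash
python3 look.py d top wrist; python3 - <<'E'
import cv2,numpy as np
c=np.load('pics/d_top.npy')[125:235,180:300]
cv2.imwrite('pics/d_topz.png',cv2.resize(c[:,:,::-1],(720,600),interpolation=cv2.INTER_CUBIC))
E
```

```text
5.0833 [ 0.4912 -0.0417  0.0413] [180.  -0.  75.] [ 0.   0.1 -0. ] 0.0852
```

View pics/d_topz.png

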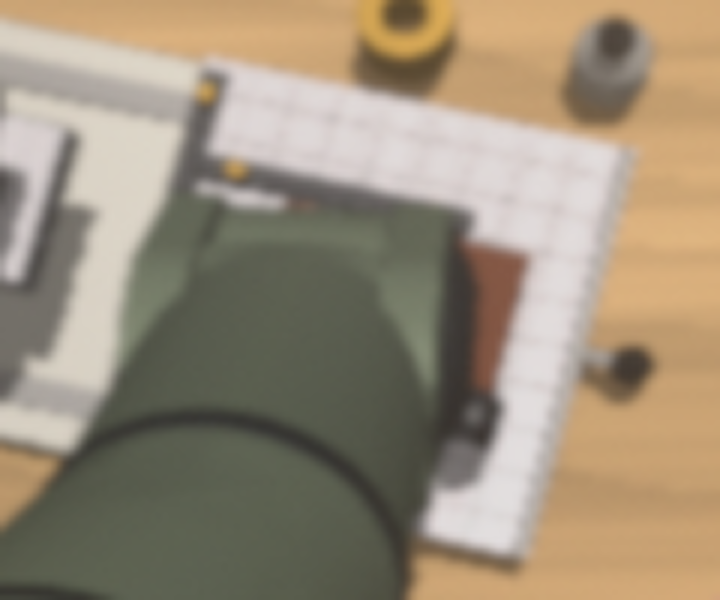

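Request:
carry_out(
  deltas=[1,0,0.2,0,0,1,0,0,0,0],
)

```text
clock: 5.35
position: [0.4928, -0.0421, 0.0413]
tool_rot: [3.142, 0.0, 1.309]
force: [0.4, 0.3, 0.4]
grip_width: 0.0856
```

Request:
carry_out(
  deltas=[1,0,0.15,0,0,1,0,0,0,0],
)

```text
clock: 5.52
position: [0.4942, -0.0425, 0.0413]
tool_rot: [-3.142, 0.0, 1.309]
force: [-0.9, -0.7, 0.2]
grip_width: 0.0854
```

Request:
carry_out(
  deltas=[1,0,0.1,0,0,1,0,0,0,0],
)

```text
clock: 5.68
position: [0.4952, -0.0428, 0.0413]
tool_rot: [-3.142, 0.0, 1.309]
force: [-0.9, 0.9, -0.2]
grip_width: 0.0852
```

Request:
carry_out(
  deltas=[1,0,0.1,0,0,1,0,0,0,0],
)

```text
clock: 5.85
position: [0.4962, -0.043, 0.0413]
tool_rot: [3.142, -0.0, 1.309]
force: [-0.7, 0.9, 0.4]
grip_width: 0.0855
```

Request:
carry_out(
  deltas=[1,0,0.1,0,0,1,0,0,0,0],
)

```text
clock: 6.02
position: [0.4962, -0.0431, 0.0412]
tool_rot: [-3.14, 0.0, 1.309]
force: [-5.8, 2.4, 3.3]
grip_width: 0.0855
```

```bash
python3 look.py e wrist top; python3 - <<'E'
import cv2,numpy as np
c=np.load('pics/e_top.npy')[145:185,200:272]
cv2.imwrite('pics/e_topz.png',cv2.resize(c[:,:,::-1],(792,440),interpolation=cv2.INTER_CUBIC))
E
```

```text
6.0167 [ 0.4962 -0.0431  0.0412] [-179.9    0.    75. ] [-5.8  2.4  3.3] 0.0855
```

View pics/e_topz.png

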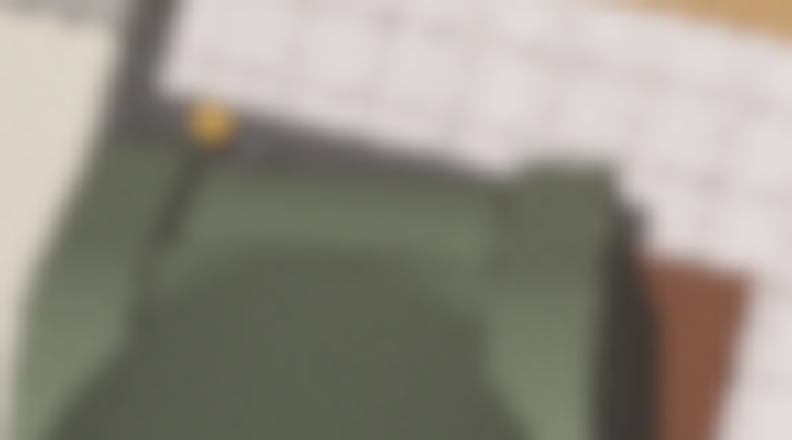

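View pics/e_wrist.png

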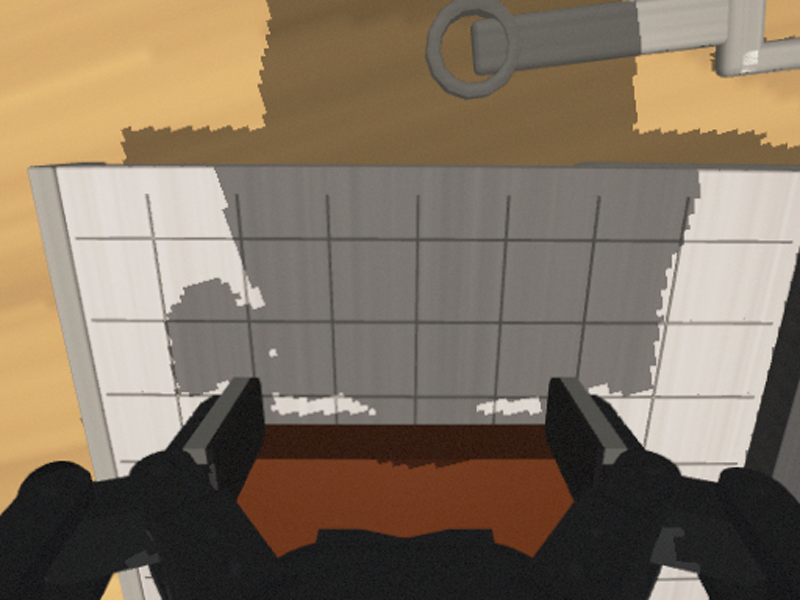

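Request:
carry_out(
  deltas=[1,0,0.1,0,0,1,0,0,0,0],
)

```text
clock: 6.28
position: [0.4962, -0.0431, 0.0411]
tool_rot: [-3.138, 0.0, 1.309]
force: [-11.5, 3.4, 7.8]
grip_width: 0.0852
```

```bash
python3 - <<'E'
from h import *
c=calibration('top')
print(onz(c,np.array([(510,250),(440,216),(386,203)])/1.5625,.05), onz(c,np.array([(517,233)])/1.5625,.18),onz(c,np.array([(445,300)])/1.5625,.035))
E
```

```text
[[ 0.60455108 -0.31360976  0.05      ]
 [ 0.67705455 -0.17664841  0.05      ]
 [ 0.70668355 -0.06895852  0.05      ]] [[ 0.6101587  -0.30491582  0.18      ]] [[ 0.50930492 -0.18237404  0.035     ]]
```

Request:
carry_out(
  deltas=[1,0,-1.5,0,0,1,0,-1.5,0,0,1,0,0,-3,0,1,0,0,-3,0,1,0,0,-3,0,1,0,0,-3,0,0.8,-2.9,2.87,0,0,0.5,-2.9,2.87,0,0,0,-2.9,2.87,0,0],
)

```text
clock: 7.03
position: [0.5309, -0.1432, 0.1624]
tool_rot: [3.139, -0.0, 1.311]
force: [1.1, 1.0, 0.7]
grip_width: 0.0545
```

Request:
carry_out(
  deltas=[0,0,0,0,-6.92,0,0,0,0,-6.92,0,0,0,0,-6.92,0,0,0,0,-6.92,0,0,0,0,-6.92,0,0,0,0,-6.92,0,0,0,0,-6.92,0,0,0,0,-6.92,0,0,0,0,-6.92,0,0,0,0,-6.92,0,0,0,0,-6.92,0,0,0,0,-6.92,0,0,0,0,-6.92,0,0,0,0,0,0,0,0,0,0],
)

```text
clock: 8.28
position: [0.527, -0.1419, 0.1577]
tool_rot: [-3.14, -0.011, 2.763]
force: [0.3, -0.4, -0.8]
grip_width: 0.0422
```

```bash
python3 look.py f wrist top; python3 - <<'E'
import cv2,numpy as np
c=np.load('pics/f_top.npy')[125:235,180:300]
cv2.imwrite('pics/f_topz.png',cv2.resize(c[:,:,::-1],(720,600),interpolation=cv2.INTER_CUBIC))
E
```

```text
8.2833 [ 0.527  -0.1419  0.1577] [-179.9   -0.6  158.3] [ 0.3 -0.4 -0.8] 0.0422
```

View pics/f_topz.png

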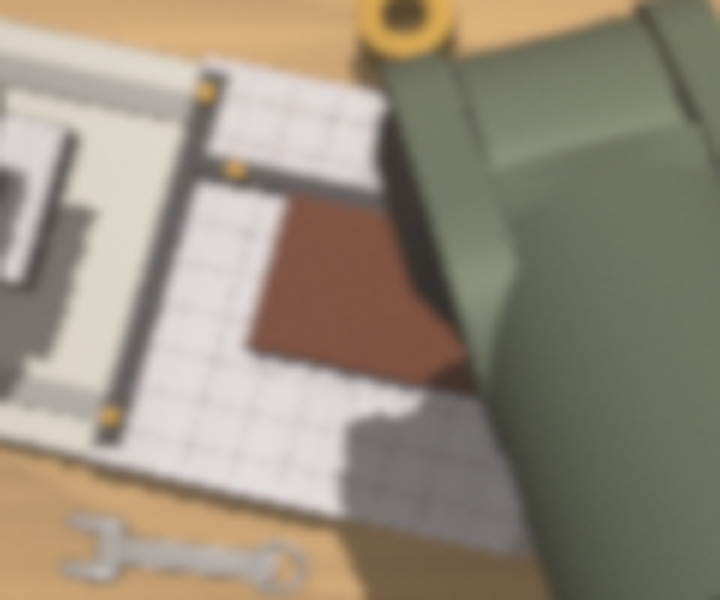

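View pics/f_wrist.png

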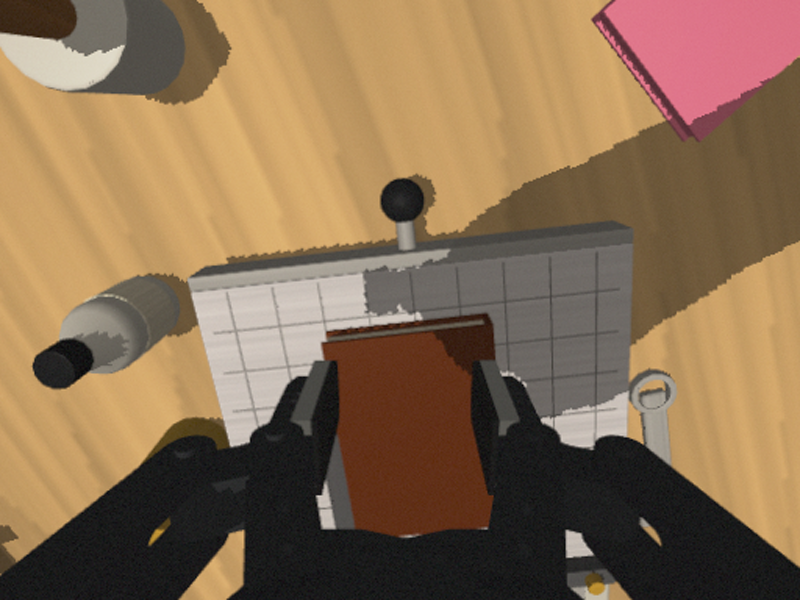

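```bash
python3 - <<'E'
from h import *
s=status.observe(); print(s['qpos'].round(3),s['clock'])
c=dict(np.load('pics/f_wrist.npz'))
from scipy.spatial.transform import Rotation as Ro
T=Ro.from_euler('xyz',s['tool_rot']).as_matrix()
for g in(0,.005,.0065,.01,.013): print(g,[(proj(c,T@np.array(P)+s['position'])[0]*1.5625).round(0) for P in([-.0211,-.011,-g],[.0211,-.011,-g])])
E
```

```text
[ 0.633  0.57  -0.667  1.846  0.444  0.891  2.517] 8.3833
0 [array([339., 348.]), array([470., 348.])]
0.005 [array([336., 355.]), array([472., 355.])]
0.0065 [array([336., 357.]), array([472., 357.])]
0.01 [array([334., 362.]), array([474., 362.])]
0.013 [array([333., 367.]), array([475., 366.])]
```

Request:
carry_out(
  deltas=[0,0,0,0,6.94,0,0,0,0,6.94,0,0,0,0,6.94,-0.5,0,0,0,6.94,-0.5,0,0,0,6.94,-1,0,0,0,6.94,-1,0,0,0,6.94,-1,0,0,0,6.94,-1,0,0,0,6.94,-1,0,0,0,6.94,-1,0,0,0,6.94,-1,0,0,0,6.94,-1,0,0,0,0,-1,0,0,0,0],
)

```text
clock: 9.55
position: [0.5277, -0.1405, 0.1587]
tool_rot: [-3.132, 0.002, 1.318]
force: [-0.6, 0.7, 0.7]
grip_width: -0.0002
```

```bash
python3 look.py g wrist top; python3 - <<'E'
from h import *
s=status.observe(); print(s['qpos'].round(3))
a=np.radians(75);ux=np.array([np.cos(a),np.sin(a)]);uy=np.array([-ux[1],ux[0]])
c=dict(np.load('pics/f_wrist.npz'))
for L,z in(([(323,343),(494,322)],.066),([(192,288),(631,242)],.048)):
    p=onz(c,np.array(L)/1.5625,z)[:,:2]; print(p, p@ux,p@uy)
p=s['position'][:2]; print('tcp',p@ux,p@uy)
E
```

```text
9.55 [ 0.5277 -0.1405  0.1587] [-1.795e+02  1.000e-01  7.550e+01] [-0.6  0.7  0.7] -0.0002
[ 0.379  0.508 -0.31   1.859  0.205  0.816  1.281]
[[ 0.57570946 -0.13146329]
 [ 0.48864303 -0.10911671]] [0.02202079 0.02107147] [-0.59011784 -0.5002344 ]
[[ 0.63411662 -0.18140392]
 [ 0.40486439 -0.11713474]] [-0.01110127 -0.00835686] [-0.65946041 -0.42138567]
tcp 0.0007035823422026731 -0.5459723922971975
```

View pics/g_wrist.png

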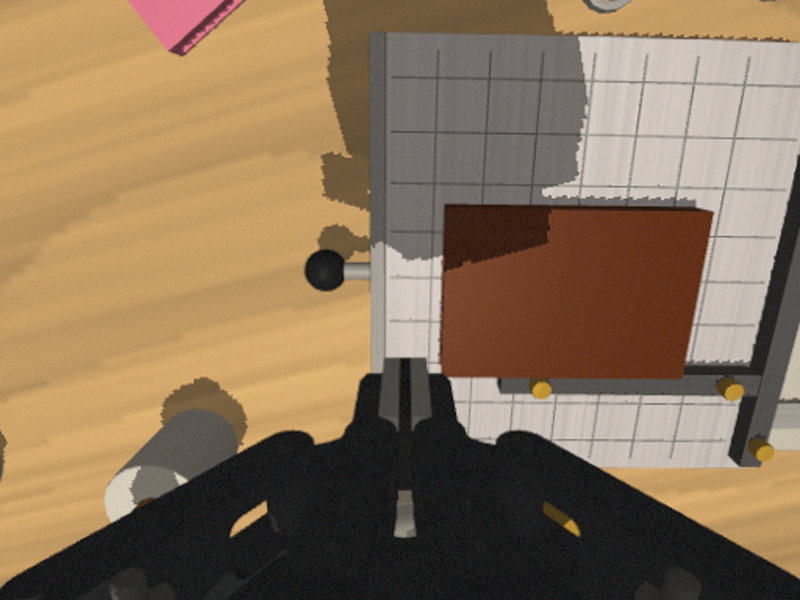

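Request:
carry_out(
  deltas=[-1,-0.3,0,3,0.5,-1,0,0,3,0,-1,0,0,2,0,-1,0,0,1.5,0,-1,0,0,0.6,0,-1,0,0,0.2,0,-1,0,0,0,0],
)

```text
clock: 10.23
position: [0.5256, -0.1437, 0.0554]
tool_rot: [-3.131, 0.001, 1.306]
force: [-0.4, 0.5, 0.4]
grip_width: 0.0
```

```bash
python3 look.py h wrist scene; python3 - <<'E'
import cv2,numpy as np
c=np.load('pics/h_scene.npy')[140:240,210:340]
cv2.imwrite('pics/h_scz.png',cv2.resize(c[:,:,::-1],(780,600),interpolation=cv2.INTER_CUBIC))
E
```

```text
10.2333 [ 0.5256 -0.1437  0.0554] [-1.794e+02  1.000e-01  7.490e+01] [-0.4  0.5  0.4] 0.0
```

View pics/h_wrist.png

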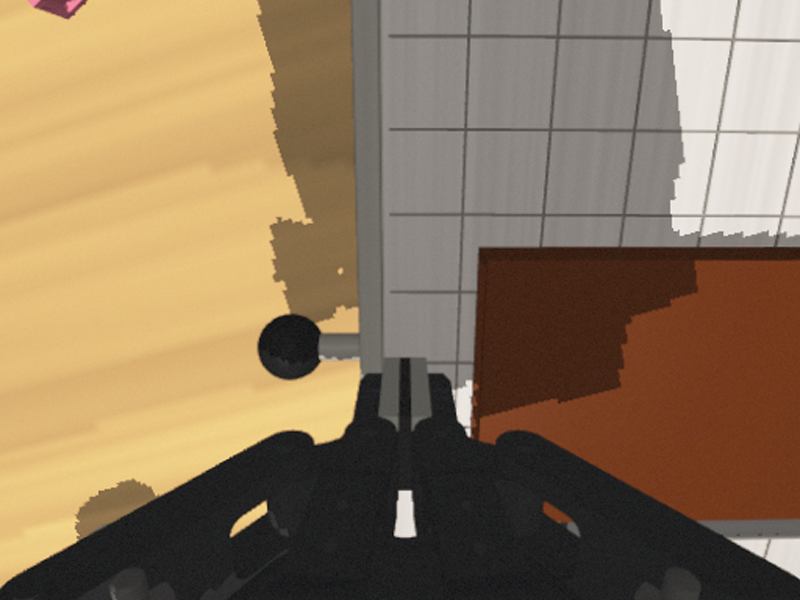

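View pics/h_scz.png

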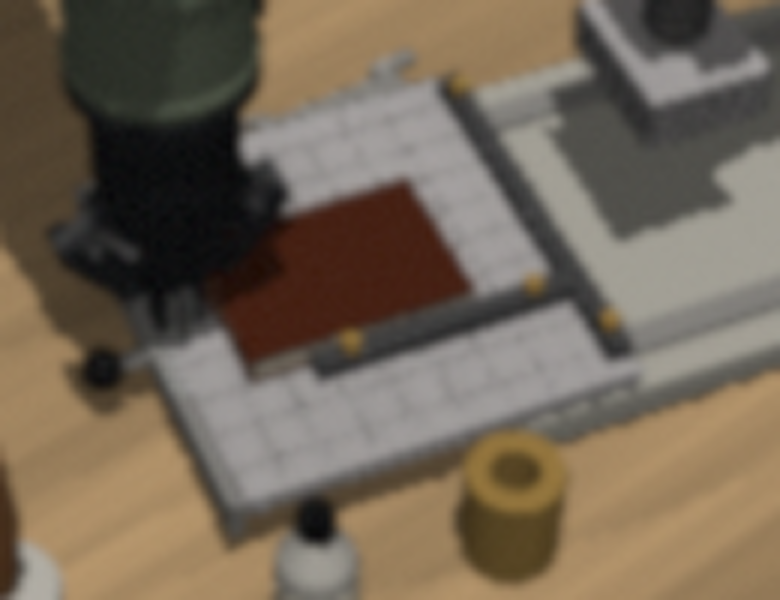

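Request:
carry_out(
  deltas=[-1,0.4,0,0.2,0,-1,0.6,0,0,0,-1,0.6,0,0,0,-1,0.6,0,0,0,-1,0.6,0,0,0,-1,0.6,0,0,0,-1,0.6,0,0,0,-1,0.6,0,0,0,-1,0.6,0,0,0,-1,0.3,0,0,0,-1,0,0,0,0],
)

```text
clock: 11.25
position: [0.5401, -0.0895, 0.0531]
tool_rot: [-3.131, 0.001, 1.307]
force: [0.4, -0.2, -0.4]
grip_width: 0.0001
```

```bash
python3 look.py i wrist scene; python3 - <<'E'
import cv2,numpy as np
c=np.load('pics/i_scene.npy')[140:240,210:340]
cv2.imwrite('pics/i_scz.png',cv2.resize(c[:,:,::-1],(780,600),interpolation=cv2.INTER_CUBIC))
E
```

```text
11.25 [ 0.5401 -0.0895  0.0531] [-179.4    0.    74.9] [ 0.4 -0.2 -0.4] 0.0001
```

View pics/i_wrist.png

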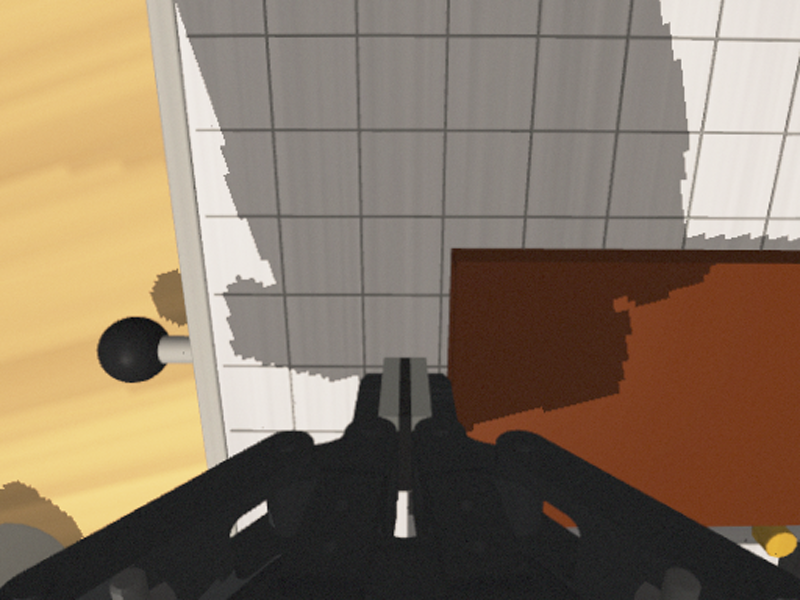

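View pics/i_scz.png

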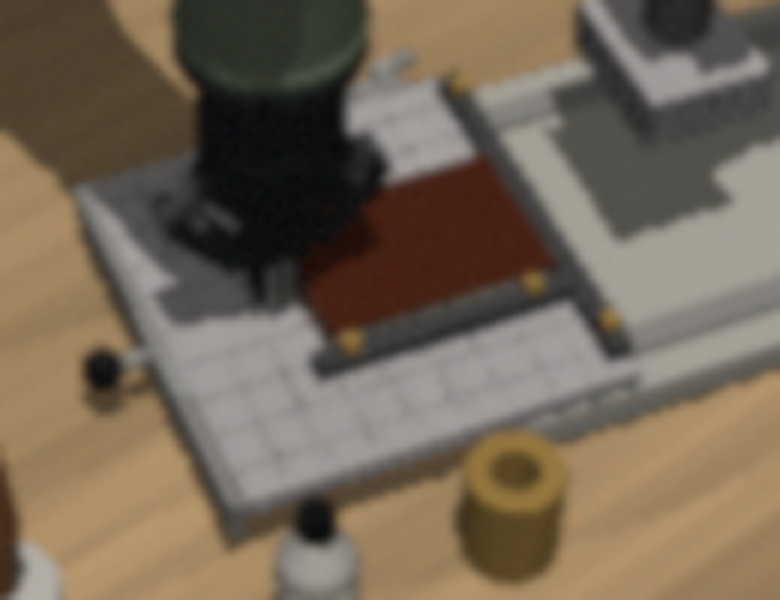

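Request:
carry_out(
  deltas=[-1,0.4,0,0,0,-1,0.3,0,0,0,-1,0,0,0,0],
)

```text
clock: 11.6
position: [0.5418, -0.0838, 0.0531]
tool_rot: [-3.131, 0.002, 1.305]
force: [-0.5, -3.3, -0.5]
grip_width: 0.0001
```

Request:
carry_out(
  deltas=[-1,0.1,0,0,0,-1,0,0,0,0],
)

```text
clock: 11.77
position: [0.5419, -0.0833, 0.0531]
tool_rot: [-3.131, 0.002, 1.305]
force: [0.7, -3.9, -1.1]
grip_width: -0.0001
```

Request:
carry_out(
  deltas=[-1,0.1,0,0,0,-1,0,0,0,0],
)

```text
clock: 11.93
position: [0.5422, -0.0824, 0.0531]
tool_rot: [-3.131, 0.002, 1.305]
force: [0.4, -6.1, 0.3]
grip_width: 0.0002
```

```bash
python3 look.py j wrist scene; python3 - <<'E'
import cv2,numpy as np
c=np.load('pics/j_scene.npy')[140:240,210:340]
cv2.imwrite('pics/j_scz.png',cv2.resize(c[:,:,::-1],(780,600),interpolation=cv2.INTER_CUBIC))
E
```

```text
11.9333 [ 0.5422 -0.0824  0.0531] [-1.794e+02  1.000e-01  7.480e+01] [ 0.4 -6.1  0.3] 0.0002
```

View pics/j_scz.png

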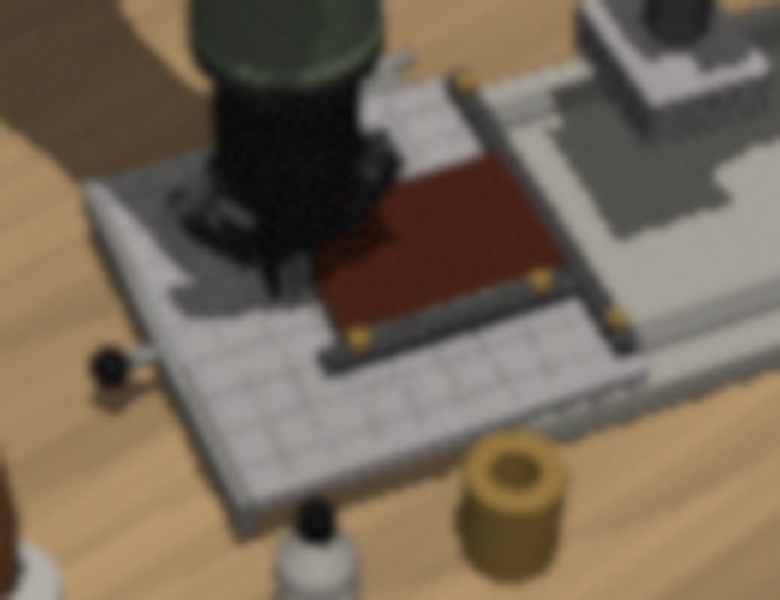

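Request:
carry_out(
  deltas=[-1,-0.8,0,0,0,-1,-0.7,0,0,0,-1,0,0,-3,0,-0.5,0,0,-3,0,0,0,0,-3,0,1,0,0,-3,0,1,2.1,-2.15,0,0,1,2.1,-2.15,0,0,1,2.1,-2.15,0,0,1,2.1,-2.15,0,0,1,0,0,0,0,1,0,0,0,0],
)

```text
clock: 13.03
position: [0.4781, 0.0078, 0.1742]
tool_rot: [-3.131, 0.001, 1.308]
force: [0.5, -0.5, 0.2]
grip_width: 0.0854
```

```bash
python3 look.py k wrist scene; python3 - <<'E'
import cv2,numpy as np
c=np.load('pics/k_scene.npy')[140:240,210:340]
cv2.imwrite('pics/k_scz.png',cv2.resize(c[:,:,::-1],(780,600),interpolation=cv2.INTER_CUBIC))
E
```

```text
13.0333 [0.4781 0.0078 0.1742] [-1.794e+02  1.000e-01  7.490e+01] [ 0.5 -0.5  0.2] 0.0854
```

View pics/k_wrist.png

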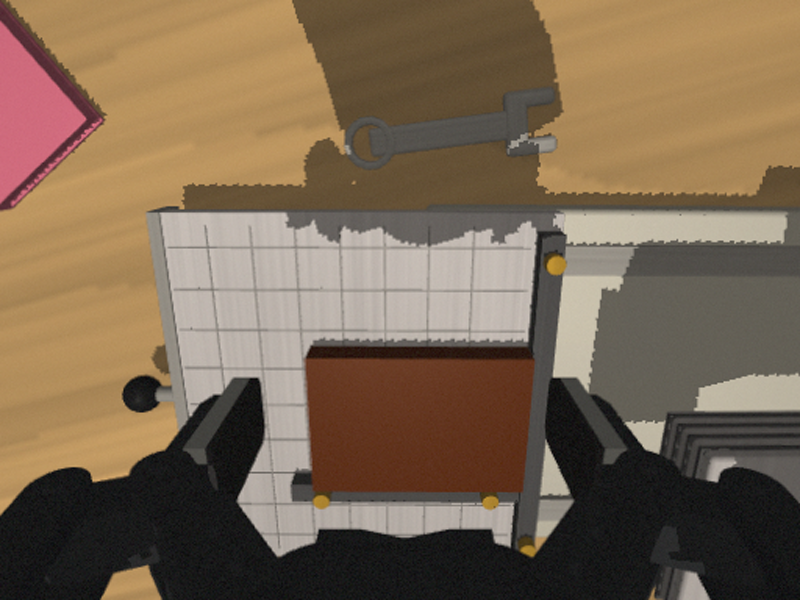

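View pics/k_scz.png

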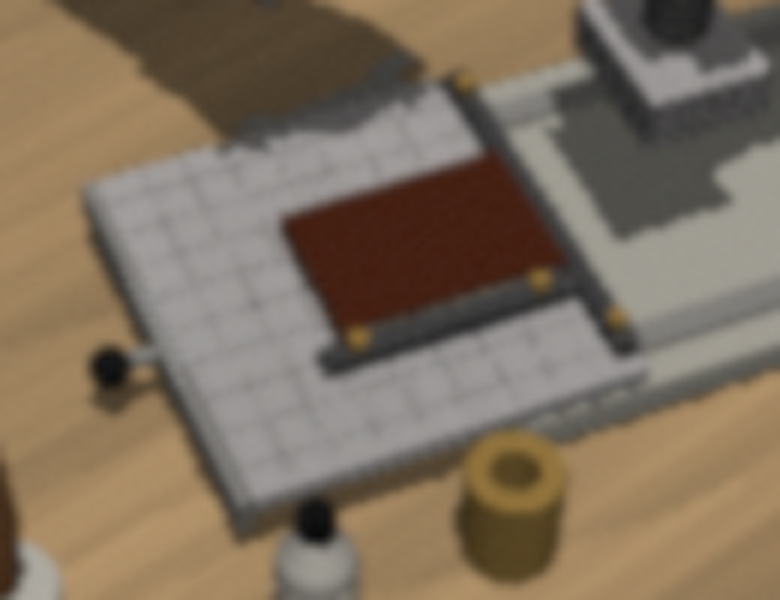

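Request:
carry_out(
  deltas=[1,0,0,3,0,1,0,0,3,0,1,0,0,3,0,1,0,0,2.5,0,1,0,0,1.3,0,1,0,0,0.5,0,1,0,1,0,0,1,0,0.8,0,0,1,0,0.6,0,0,1,0,0.4,0,0,1,0,0,0,0],
)

```text
clock: 14.05
position: [0.5057, -0.0006, 0.0413]
tool_rot: [-3.133, 0.001, 1.304]
force: [-0.3, -0.7, 0.2]
grip_width: 0.0852
```

Request:
carry_out(
  deltas=[1,0,0.15,0,0,1,0,0,0,0],
)

```text
clock: 14.22
position: [0.5059, -0.0005, 0.0409]
tool_rot: [-3.132, 0.001, 1.305]
force: [-0.3, 0.2, 0.4]
grip_width: 0.0853
```

Request:
carry_out(
  deltas=[1,0,0.15,0,0,1,0,0,0,0],
)

```text
clock: 14.38
position: [0.5073, -0.0008, 0.0407]
tool_rot: [-3.131, 0.001, 1.306]
force: [1.0, 0.3, -0.1]
grip_width: 0.0851
```

Request:
carry_out(
  deltas=[1,0,0.1,0,0,1,0,0,0,0],
)

```text
clock: 14.55
position: [0.5075, -0.001, 0.0405]
tool_rot: [-3.13, 0.002, 1.306]
force: [-4.3, 1.0, 2.4]
grip_width: 0.0853
```

Request:
carry_out(
  deltas=[1,0,0.1,0,0,1,0,0,0,0,1,0,-1.5,0,0,1,0,-1.7,0,0,1,0,0,-3,0,0.5,0,0,-3,0,0,0,0,-3,0,-1,-2.8,0.85,0,0,-1,-2.8,0.85,0,0,-1,-2.8,0.85,0,0,-1,-2.8,0.85,0,0,-1,-2.8,0.85,0,0,-1,-2.8,0.85,0,0,-1,0,0,0,0,-1,0,0,0,0],
)

```text
clock: 15.8
position: [0.4841, -0.17, 0.1305]
tool_rot: [-3.131, 0.002, 1.303]
force: [0.2, 0.6, 0.7]
grip_width: -0.0004
```

```bash
python3 look.py l wrist scene; python3 - <<'E'
from h import *
c=np.load('pics/l_scene.npy')[140:240,210:340]
cv2.imwrite('pics/l_scz.png',cv2.resize(c[:,:,::-1],(780,600),interpolation=cv2.INTER_CUBIC))
a=np.radians(75);ux=np.array([np.cos(a),np.sin(a)]);uy=np.array([-ux[1],ux[0]])
p=status.observe()['position'][:2]; print('tcp',p@ux,p@uy)
E
```

```text
15.8 [ 0.4841 -0.17    0.1305] [-1.794e+02  1.000e-01  7.460e+01] [0.2 0.6 0.7] -0.0004
tcp -0.03681667563801018 -0.5113131807143428
```

View pics/l_wrist.png

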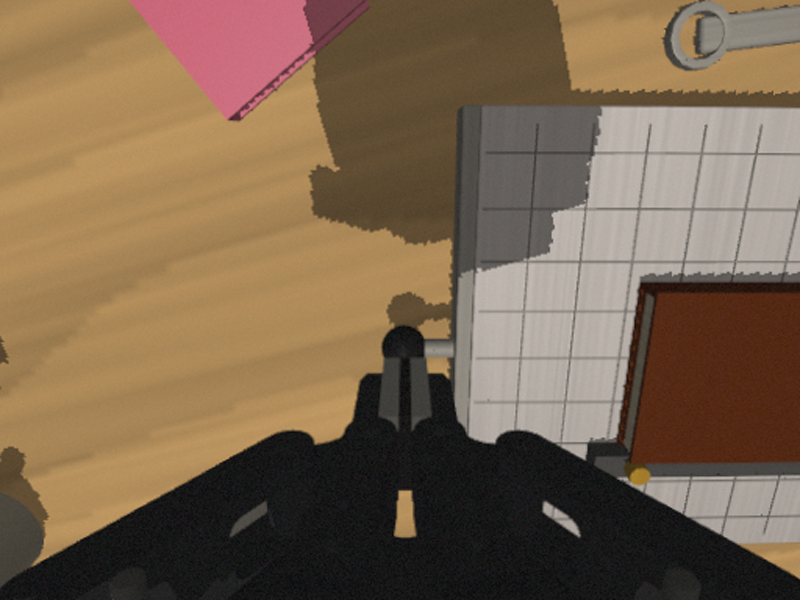

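View pics/l_scz.png

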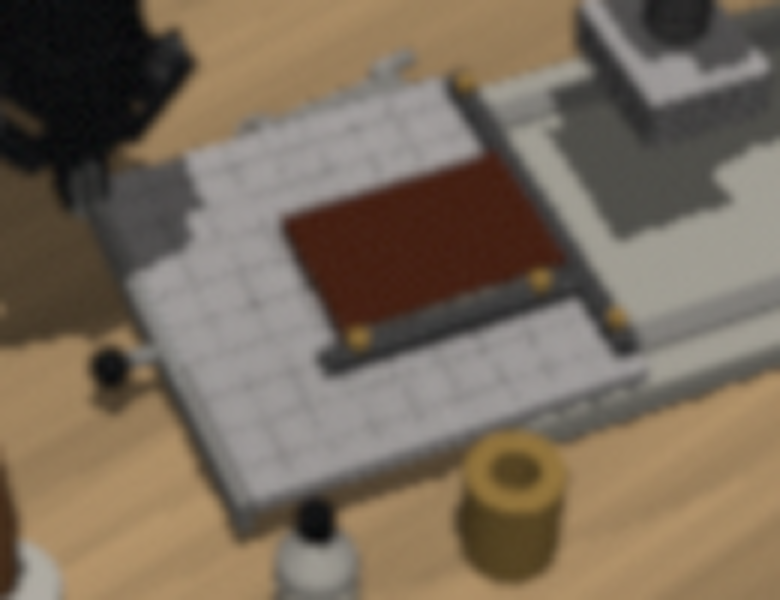

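```bash
python3 - <<'E'
from h import *
a=np.radians(75);ux=np.array([np.cos(a),np.sin(a)]);uy=np.array([-ux[1],ux[0]])
c=dict(np.load('pics/l_wrist.npz'))
p=onz(c,np.array([(404,342),(440,349)])/1.5625,.035)[:,:2]; print('knob,stem',p@ux,p@uy)
p=onz(c,np.array([(480,108),(468,400)])/1.5625,.048)[:,:2]; print('front',p@ux,p@uy)
E
```

```text
knob,stem [-0.03847257 -0.01925671] [-0.53857326 -0.54272052]
front [-0.00439193 -0.00511645] [-0.42238072 -0.5660523 ]
```

Request:
carry_out(
  deltas=[-1,0,-1.5,3,0,-1,0,0,3,0,-1,0,0,2,0,-1,0,0,1.3,0,-1,0.5,0,0,0,-1,0.5,0,0,0,-1,0.2,0,0,0,-1,0.2,0,0,0,-1,0.2,0,0,0,-1,0.2,0,0,0,-1,0.2,0,0,0,-1,0.2,0,0,0,-1,0.3,0,0,0,-1,0.3,0,0,0],
)

```text
clock: 17.07
position: [0.4763, -0.1379, 0.0388]
tool_rot: [-3.132, 0.002, 1.305]
force: [-1.6, -6.5, -1.6]
grip_width: 0.0003
```

```bash
python3 look.py m wrist scene; python3 - <<'E'
from h import *
c=np.load('pics/m_scene.npy')[140:240,210:340]
cv2.imwrite('pics/m_scz.png',cv2.resize(c[:,:,::-1],(780,600),interpolation=cv2.INTER_CUBIC))
E
```

```text
17.0667 [ 0.4763 -0.1379  0.0388] [-1.795e+02  1.000e-01  7.480e+01] [-1.6 -6.5 -1.6] 0.0003
```

View pics/m_scz.png

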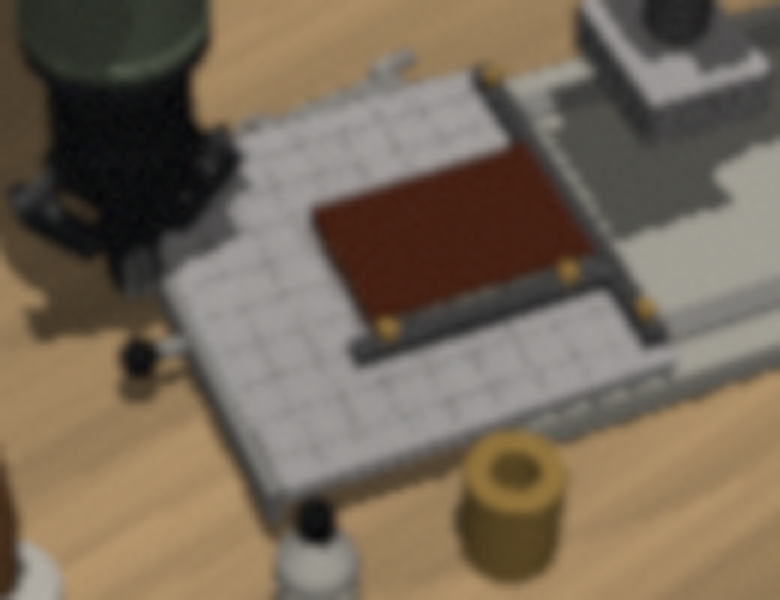

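View pics/m_wrist.png

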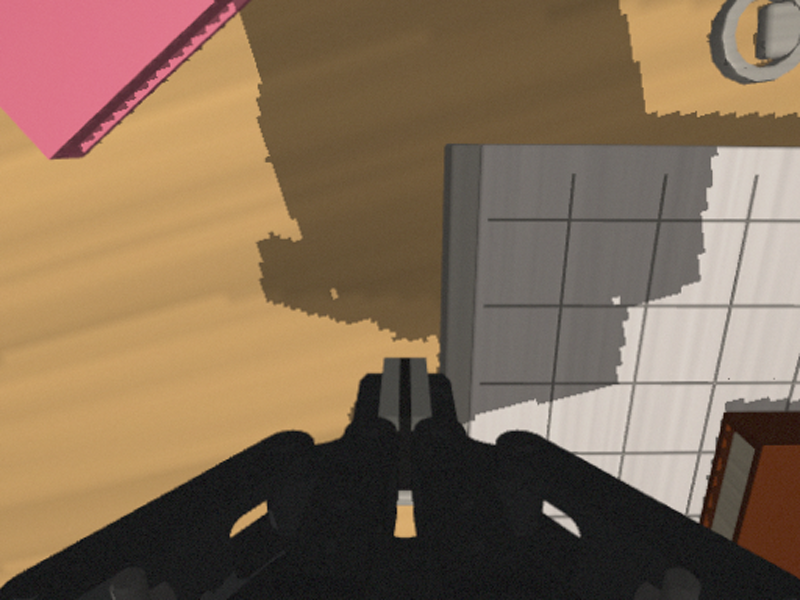

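Request:
carry_out(
  deltas=[-1,0.2,0,0,0,-1,0.3,0,0,0,-1,0.4,0,0,0,-1,0.5,0,0,0,-1,0.6,0,0,0,-1,0.6,0,0,0,-1,0.6,0,0,0,-1,0.6,0,0,0,-1,0.6,0,0,0,-1,0.6,0,0,0,-1,0.6,0,0,0,-1,0.6,0,0,0,-1,0.6,0,0,0,-1,0.6,0,0,0,-1,0.6,0,0,0,-1,0.6,0,0,0,-1,0.5,0,0,0,-1,0.4,0,0,0,-1,0.3,0,0,0,-1,0.2,0,0,0],
)

```text
clock: 18.83
position: [0.5028, -0.041, 0.0385]
tool_rot: [-3.132, 0.002, 1.305]
force: [-2.1, -5.7, 5.9]
grip_width: 0.0001
```

```bash
python3 look.py n wrist scene; python3 - <<'E'
from h import *
c=np.load('pics/n_scene.npy')[140:240,240:370]
cv2.imwrite('pics/n_scz.png',cv2.resize(c[:,:,::-1],(780,600),interpolation=cv2.INTER_CUBIC))
E
```

```text
18.8333 [ 0.5028 -0.041   0.0385] [-1.795e+02  1.000e-01  7.480e+01] [-2.1 -5.7  5.9] 0.0001
```

View pics/n_scz.png

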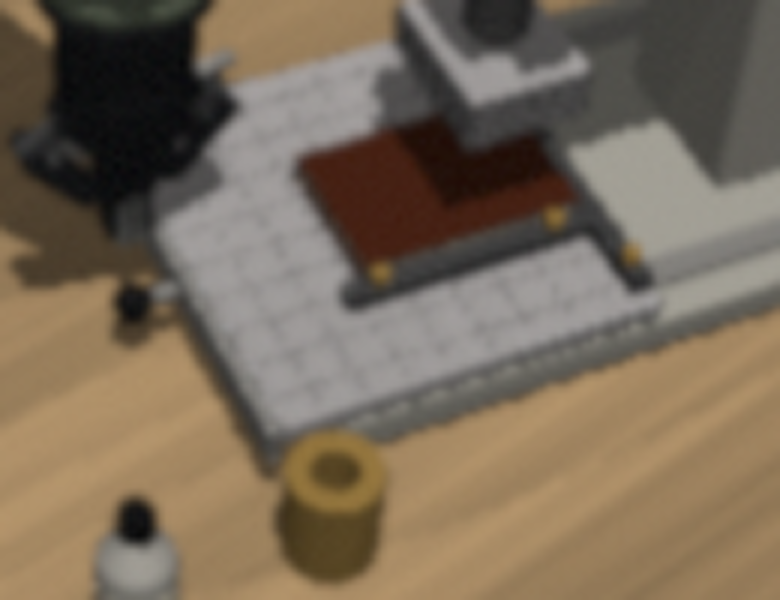

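View pics/n_wrist.png

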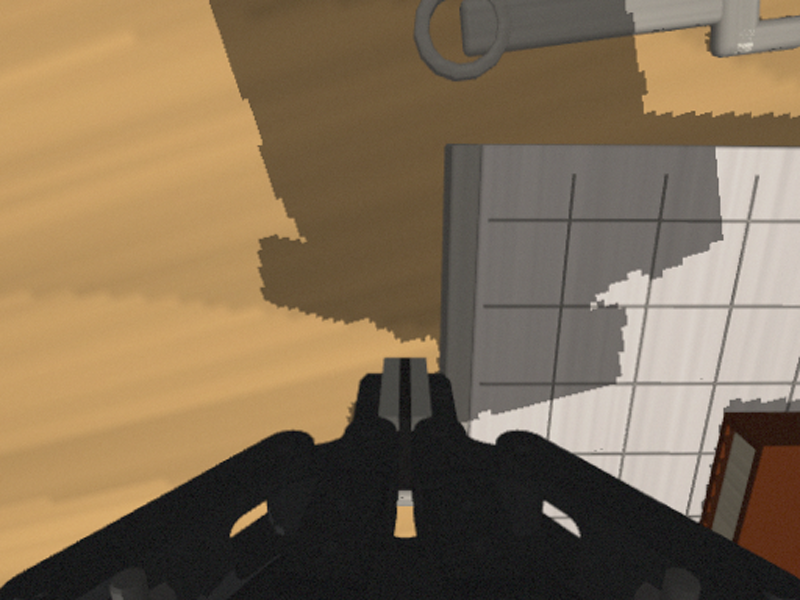

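Request:
carry_out(
  deltas=[-1,0.2,0,0,0,-1,0.3,0,0,0,-1,0.5,0,0,0,-1,0.5,0,0,0,-1,0.5,0,0,0,-1,0.5,0,0,0,-1,0.5,0,0,0,-1,0.4,0,0,0,-1,0.3,0,0,0,-1,0.2,0,0,0,-1,0.2,0,0,0],
)

```text
clock: 19.85
position: [0.5116, -0.008, 0.0382]
tool_rot: [-3.13, 0.01, 1.3]
force: [-11.5, -49.8, 23.2]
grip_width: -0.0005
```

Request:
carry_out(
  deltas=[-1,0.2,0,0,0,-1,0.2,0,0,0],
)

```text
clock: 20.02
position: [0.5117, -0.0075, 0.0382]
tool_rot: [-3.129, 0.014, 1.298]
force: [-14.0, -68.6, 29.6]
grip_width: -0.0001
```

Request:
carry_out(
  deltas=[-1,0.2,0,0,0,-1,0.2,0,0,0],
)

```text
clock: 20.18
position: [0.5117, -0.0071, 0.0381]
tool_rot: [-3.128, 0.018, 1.295]
force: [-18.3, -86.8, 33.9]
grip_width: -0.0001
```

Request:
carry_out(
  deltas=[-1,-0.5,0,0,0,-1,-0.5,0,0,0,-1,-1,0,0,0,-1,-1.5,0,0,0,-1,0,0,0,0],
)

```text
clock: 20.6
position: [0.5057, -0.0297, 0.0379]
tool_rot: [-3.132, 0.002, 1.303]
force: [-0.5, -1.4, 0.2]
grip_width: -0.0001
```

```bash
python3 look.py o wrist scene top; python3 - <<'E'
from h import *
c=np.load('pics/o_scene.npy')[140:240,240:370]
cv2.imwrite('pics/o_scz.png',cv2.resize(c[:,:,::-1],(780,600),interpolation=cv2.INTER_CUBIC))
c=np.load('pics/o_top.npy')[105:225,100:256]
cv2.imwrite('pics/o_topz.png',cv2.resize(c[:,:,::-1],(780,600),interpolation=cv2.INTER_CUBIC))
E
```

```text
20.6 [ 0.5057 -0.0297  0.0379] [-1.794e+02  1.000e-01  7.470e+01] [-0.5 -1.4  0.2] -0.0001
```

View pics/o_scz.png

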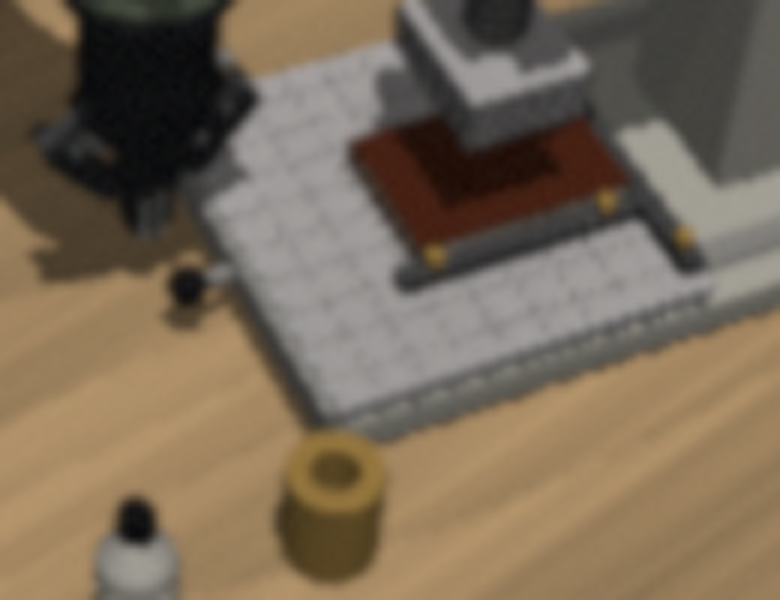

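View pics/o_wrist.png

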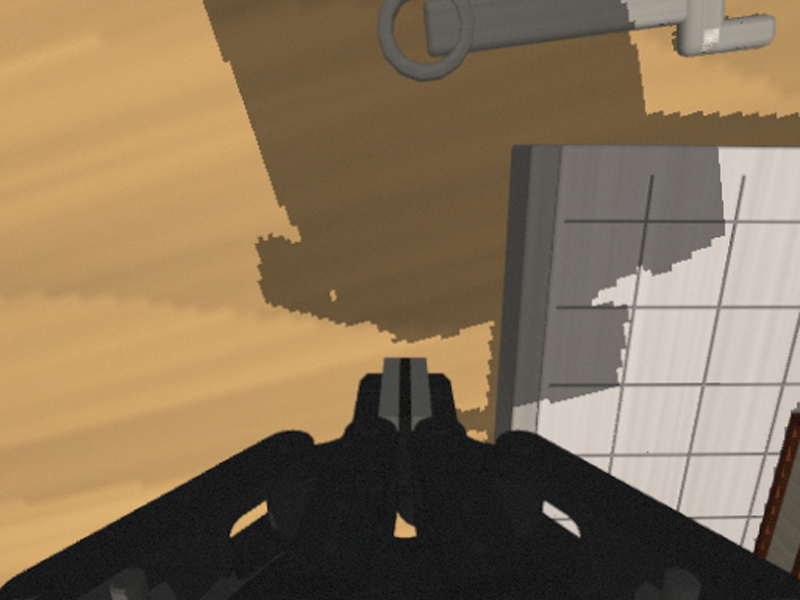

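View pics/o_topz.png

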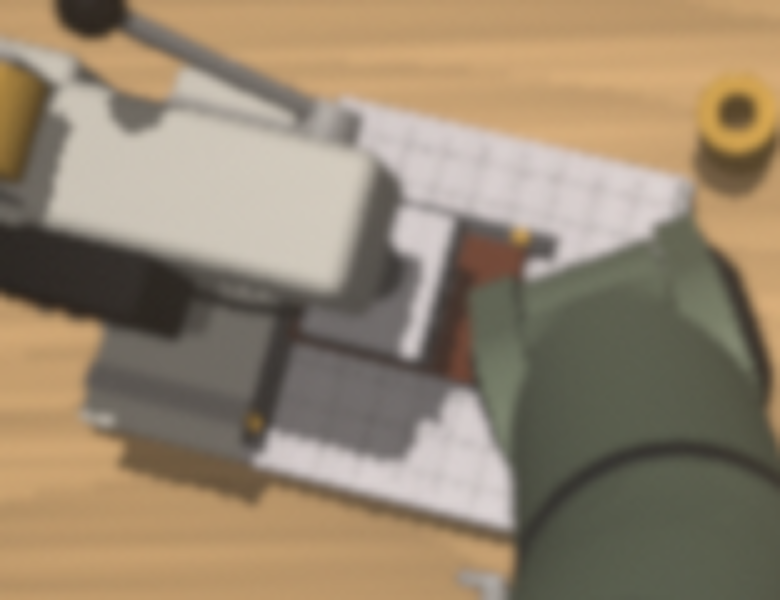

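Request:
carry_out(
  deltas=[-1,-2,0,0,0,-1,-2,0,0,0,-1,-2,0,-2,0,-1,-2,0,-3,0,-1,0,-2,-3,0,-1,0,-2,-3,0,-1,0,-1,0,0,-1,0,0,0,0],
)

```text
clock: 21.42
position: [0.4375, -0.091, 0.1497]
tool_rot: [-3.134, 0.001, 1.306]
force: [0.7, -0.4, 0.3]
grip_width: -0.0002
```

```bash
python3 look.py p wrist scene top; python3 - <<'E'
from h import *
c=np.load('pics/p_scene.npy')[130:230,240:370]
cv2.imwrite('pics/p_scz.png',cv2.resize(c[:,:,::-1],(780,600),interpolation=cv2.INTER_CUBIC))
c=np.load('pics/p_top.npy')[105:225,100:256]
cv2.imwrite('pics/p_topz.png',cv2.resize(c[:,:,::-1],(780,600),interpolation=cv2.INTER_CUBIC))
E
```

```text
21.4167 [ 0.4375 -0.091   0.1497] [-1.795e+02  1.000e-01  7.490e+01] [ 0.7 -0.4  0.3] -0.0002
```

View pics/p_scz.png

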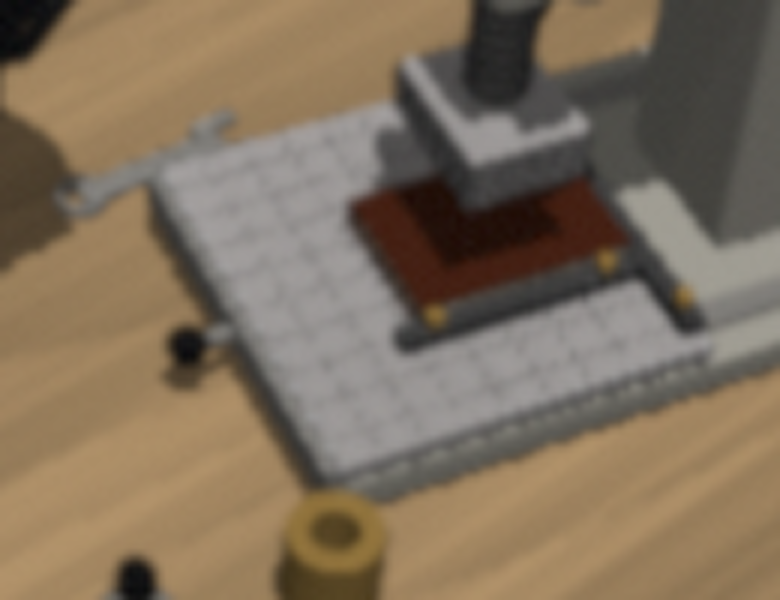

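View pics/p_wrist.png

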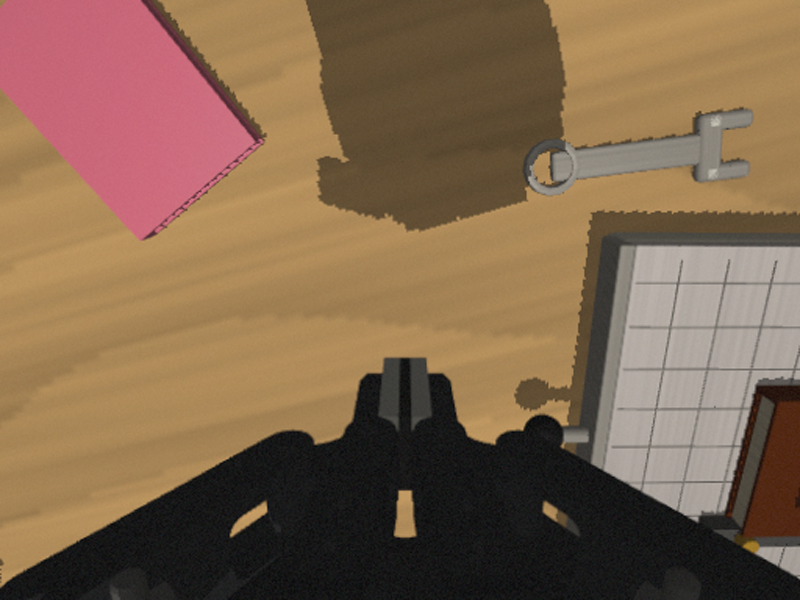

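View pics/p_topz.png

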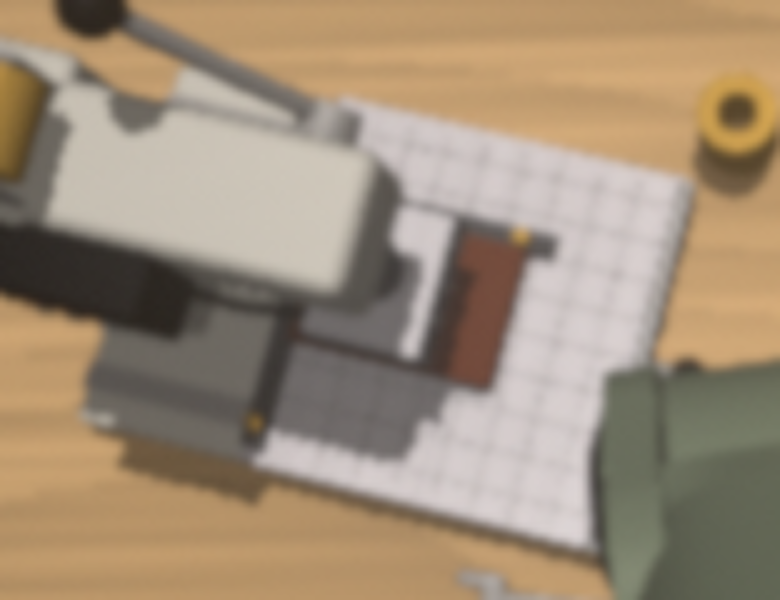

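```bash
python3 - <<'E'
from h import *
a=np.radians(75);ux=np.array([np.cos(a),np.sin(a)]);uy=np.array([-ux[1],ux[0]])
c=dict(np.load('pics/p_wrist.npz'))
im=np.load('pics/p_wrist.npy')[145:384,380:512]
cv2.imwrite('pics/p_wz.png',cv2.resize(im[:,:,::-1],None,fx=2.5,fy=2.5,interpolation=cv2.INTER_CUBIC))
cs=calibration('scene'); ims=np.load('pics/p_scene.npy')[150:190,290:350]
cv2.imwrite('pics/p_sz.png',cv2.resize(ims[:,:,::-1],None,fx=12,fy=12,interpolation=cv2.INTER_CUBIC))
E
```

```text
(no output)
```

View pics/p_wz.png

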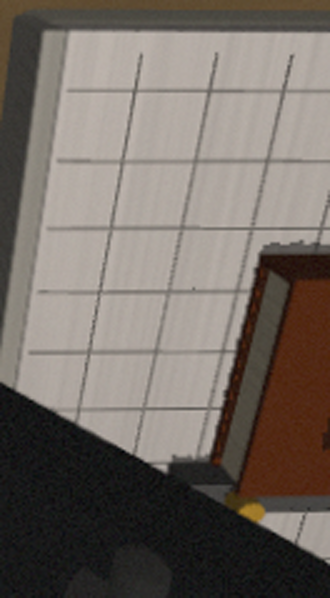

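View pics/p_sz.png

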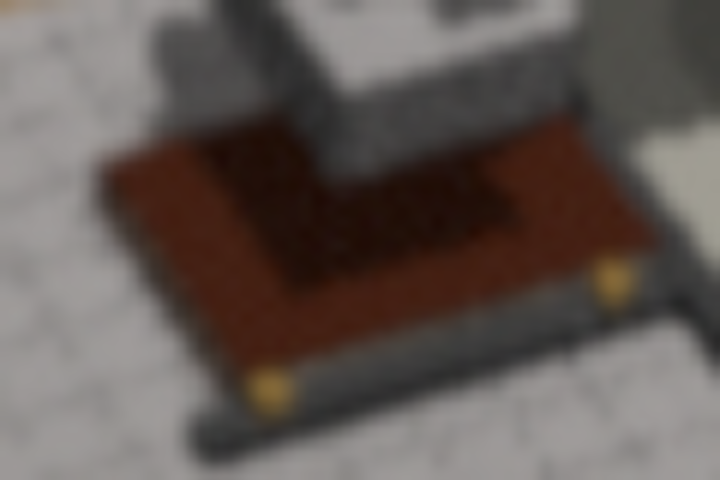

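```bash
python3 - <<'E'
from h import *
a=np.radians(75);ux=np.array([np.cos(a),np.sin(a)]);uy=np.array([-ux[1],ux[0]])
c=dict(np.load('pics/p_wrist.npz'))
g=lambda L:[(380+x/2.5,145+y/2.5) for x,y in L]
for n,L in(('front',[(67,32),(18,382)]),('book',[(261,262),(214,458)]),('stopend',[(169,462)])):
    p=onz(c,g(L),.048)[:,:2]; print(n,(p@ux).round(4),(p@uy).round(4))
E
```

```text
front [0.1457 0.1459] [-0.423  -0.5561]
book [0.2274 0.2277] [-0.5066 -0.5922]
stopend [0.2101] [-0.5938]
```

```bash
python3 - <<'E'
from workcell import job,status
print(job.job_done()); print(status.observe()['clock'])
E
```

```text
the job is handed in; nothing more can be done
None
the job is handed in; nothing more can be done
```

The notebook is seated square in the corner against both stops, the bed is pushed home under the head, and the job is handed in at about 21.6 s. I slid the notebook to the side stop with the open fingers, then to the back stop with the shut fingers. I re-seated it on the side stop before pushing the bed home on its front face beside the knob, and then withdrew the arm.

**Checks that agreed**
- **Side stop:** on the re-seat, contact came at the same place as the first time, to within about 0.1 mm.
- **Back stop:** the notebook was pressed against it with about 6 N. Its front edge lies on the same grid line of the bed before and after the bed push.
- **Bed:** it stopped hard, and its front lines up with the front of the base.
- **Head and bystanders:** the arm stayed clear of the head. The bystanders and the pink look-alike, as far as they show in the pictures, look unmoved.

**Things that were off**
- **Early bed movement:** the last push into the back stop carried the bed in by about 3–4 mm, just before I re-seated the notebook on the side stop.
- **Push force:** I overran the home stop and pushed the bed with up to about 95 N at the fingers. That is under the 120 N wrist limit, but more than needed.
- **Bed travel:** I measured about 150–155 mm of travel rather than 165 mm, so the bed may not have started fully out.
- **Last wrist-camera distances:** they were 2–9 mm off the nominal sizes, so the final seating rests on contact and appearance rather than on those numbers.
- **Wrist joint:** the last joint reached its range limit (2.517 of 2.52) during a turn I then abandoned.

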